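# Restock and lock the countertop jar case

### The arm

A 7-joint arm with a two-finger parallel gripper is mounted at the origin on the work surface. World frame = base frame: x ahead of the robot, y to its left, z up, the work surface at z = 0. Lengths are in mm, angles in rad, forces in N, time in s.
With the tool pointing down it reaches from about 400 to 875 mm from the base axis. Payload 4.4 kg.
Tool frame: the origin (TCP) lies midway between the tips of the shut fingers; the grasp point (between the pads) lies 19 mm behind it (ctrl.pinch_z is the distance from the TCP to the grasp point, in mm); z points along the fingers, y is the line along which they close (so a half turn about z gives the same grasp; the last joint's range is limited). The gripper opens to 85 mm and grips with 20 to 120 N. Pads are 22 mm wide; open, the fingers measure 114 mm over their backs; the gripper's body (76 mm by 85 mm) begins 54 mm behind the grasp point. The pads swing forward as they close: fully open they stand 13 mm farther back than shut.
Start: joints at [1.198, 0.628, 0.038, 1.517, -0.027, 0.996, -0.02], TCP at [196.334, -619.654, 231.313] pointing down, gripper open.
Joint ranges: [-3.06, 3.06], [-0.37, 2.12], [-1.25, 1.32], [0.18, 2.47], [-1.1, 4.24], [0.23, 1.98], [-2.94, 2.94]. Speed limits (rad/s): [2.57, 2.57, 3.14, 3.14, 3.14, 3.14, 3.14].

### API

Orientations are given as [roll, pitch, yaw] about the fixed x, y, z axes, in that order (R = Rz(yaw) Ry(pitch) Rx(roll)).
In Python, from cell import read_state, cams, order, ctrl gives the robot as it stands.
- The arm moves only by the tool move_arm, never from a script. Its argument "targets" is text: rows parted by semicolons, each of 7 numbers parted by spaces: the gripper's target within -1 to 1 (fully open at 1, half-way at 0, shut at -1), then the shift along the tool's x, y, z in cm, then the turn, a rotation vector about the tool's x, y, z in degrees. A call has 1 to 5 rows; each row shifts and turns the commanded pose from where the row before left it, along the tool's axes as they then stand; what a row does not reach is not made up. A row lasts 1/12 s, in which the tool goes at most 41.7 mm and 7.16 degrees, less where a joint would pass 70% of its speed; a pose out of reach is approached as far as the arm can. A call with a gripper value outside its range is refused whole. The fingers move at their own pace and stop on an object; the grip force is fixed at half the most. Time passes only in rows, so rows that do not move let the fingers close. It gives the time, the measured TCP pose, the force, the opening and the grip force at its end, in the units of the state.
- read_state(): the state, without advancing time (a new reading comes with each control period).
- cams.get_image(name): name is "scene" or "top" or "wrist"; returns a dict with "color" (420x560x3 uint8, red, green, blue), "fovy" (degrees; the focal length in pixels is half the picture's height over the tangent of half this angle, whatever the lens; pixels are square), "cx", "cy" (the principal point, pixels), "rvec" (rotation vector, rad) and "tvec" (3), from world to camera coordinates, as OpenCV has them. Camera axes: x right, y down, z forward; pixel columns grow to the right and rows downward; lengths in mm; the calibration is good to about 2 mm. A picture is of the moment at which its call begins. There is no depth.
- order.finish_job(): hands the job in; it is judged then, once.
The state is a dict: "clock": time; "qpos": joint angles; "qd": joint speeds; "tau": joint torques, N m; "eef_pos": TCP position; "tool_rot": TCP orientation; "force": force on the tool from outside, world axes, zero at the start; "torque": the same for the moment, N m; "width": finger opening in mm; "gripper_force": force on a finger pad.
Only numpy, scipy, OpenCV 4.12 (cv2) and the standard library are available. Lean on these libraries where they do the work, as an engineer would, in place of code of your own. Each camera call takes 0.05 s, during which the arm holds its last target. There are 200 camera calls.

### The job

Restock the wooden display case on the shop counter: pull the red lock knob fully out, lift the clear hatch over its catch bumps and slide it fully back until it is open and sitting down on its rails. Take the old black-lidded jar out of the bay and stand it upright in the red returns tray, and stand every white-lidded honey jar from the counter upright in the white-floored trough of the bay. When all that is done, bring the hatch back over the bumps so that it sits down closed, and push the red knob fully home to lock it. Leave the gift box, the bottle and the tin where they are.

Things in the scene. Friction and masses are not known exactly. Their poses are not given: they have to be found in the camera images.
- case: Fixed wooden display case; origin on the counter under the centre of its jar bay. x points away from the robot (the hatch slides back that way), y left to the side with the lock, z up. Outline x -75..240, y -150..150 mm, walls and rear deck 82 mm high. The bay is x -65..65, y -140..140 mm. Steel bumps 12 mm high stand on both side rails, just behind the closed hatch's steel feet.
- trough (a point): Centre of the trough's white floor, 10 mm above the counter, under the hatch in the middle of the bay. The trough is x -33..33, y -140..140 mm in the case's axes, between two wooden ledges 10 mm higher than its floor (x to 65 mm either side). The jars stand in it in one row along y, with centres no farther than 110 mm from its middle.
- hatch (a joint): Slide of the hatch along the case's +x, m: 0 closed, 0.155 fully back over the rear deck. Clear panel 150 x 290 mm, dark rim, 0.3 to 0.55 kg, friction 1.2 N, its top 102 mm above the counter. Both when opening and closing, its feet pass the bumps (values 0.005 to 0.021) only while it is raised 10 mm or more; before and behind them it sits down on the rails.
- hatch_lift (a joint): Height by which the hatch is raised, in m: 0 sitting down, 0.018 at most. It sinks by its own weight. While the lock pin is home the hatch can rise only 5 mm, not enough to clear the bumps.
- hatch_handle (a point): Centre of the hatch's brass handle bar, 14 mm thick (case x), 90 mm long (case y), 16 mm high, in the middle of the hatch; 132 mm above the counter when the hatch is down, with 22 mm free below the bar to the panel, and a post at each end. It moves and lifts with the hatch.
- lock (a joint): Slide of the lock pin along the case's +y (left, outwards), m: 0 home (pin over the hatch's edge), 0.035 fully out. A sprung detent between 0.010 and 0.025 takes about 8 N to pass either way; the pin then stays where it is left. Pushed home while the hatch is open or raised, it would block the closing.
- lock_knob (a point): Centre of the red lock knob, a cylinder 28 mm in diameter and 16 mm long, axis level along the case's y, 112 mm above the counter, on the left of the case; it moves with the pin. At home it is 187 mm from the case's origin along y, and 23 mm outside the steel bracket that carries the pin (44 mm wide along x, top 138 mm above the counter).
- jar0_mid (a point): Centre (half-way up) of honey jar 1, one of three or four jars (absent ones are not there): amber glass body of 52 mm diameter with a heavy base, white lid of 54 mm diameter over the top 12 mm; 60 mm high in all, so its centre is 30 mm above what it stands on; 0.14 to 0.28 kg; z along the jar's axis, towards the lid. At the start it stands on the counter to the right of the case.
- jar1_mid (a point): Centre (half-way up) of honey jar 2, one of three or four jars (absent ones are not there): amber glass body of 52 mm diameter with a heavy base, white lid of 54 mm diameter over the top 12 mm; 60 mm high in all, so its centre is 30 mm above what it stands on; 0.14 to 0.28 kg; z along the jar's axis, towards the lid. At the start it stands on the counter to the right of the case.
- jar2_mid (a point): Centre (half-way up) of honey jar 3, one of three or four jars (absent ones are not there): amber glass body of 52 mm diameter with a heavy base, white lid of 54 mm diameter over the top 12 mm; 60 mm high in all, so its centre is 30 mm above what it stands on; 0.14 to 0.28 kg; z along the jar's axis, towards the lid. At the start it stands on the counter to the right of the case.
- jar3_mid (a point): Centre (half-way up) of honey jar 4, one of three or four jars (absent ones are not there): amber glass body of 52 mm diameter with a heavy base, white lid of 54 mm diameter over the top 12 mm; 60 mm high in all, so its centre is 30 mm above what it stands on; 0.14 to 0.28 kg; z along the jar's axis, towards the lid. At the start it stands on the counter to the right of the case.
- old_mid (a point): Centre (half-way up) of the old jar: same shape, size and weight as the honey jars (52 mm body, 54 mm lid, 60 mm high, centre 30 mm above what it stands on), but grey-green with a black lid. At the start it stands upright in the case's trough, under the closed hatch.
- tray_in (a point): Centre of the inner floor of the fixed red returns tray, left of the case: 110 x 110 mm outside, walls 4 mm thick and 20 mm high above the counter, floor 4 mm above the counter; x and y along its sides.
- giftbox: Bystander: pink gift box 110 x 75 x 45 mm, near left; origin under its centre.
- syrup: Bystander: green bottle, 60 mm diameter, 170 mm high, far right; origin under its centre.
- teatin: Bystander: green tin with paper label, 72 mm diameter, 85 mm high, near right; origin under its centre.
There are look-alikes about, which are no part of the job. Leave any blue or turquoise look-alike of the part that bears jar0_mid alone.

How it is judged (in metres and radians):
On the way, in this order (a step that is already met when the one before it is completed fails the run):
1. the lock knob is pulled fully out (value of joint lock above 0.028 m), for 0.2 s.
2. the hatch is fully back and sits down on its rails (value of joint hatch above 0.13 m and value of joint hatch_lift below 0.004 m), for 0.2 s.
3. with the hatch open, every honey jar stands upright in the trough and the old jar upright in the red tray (all of step 2 and x of jar0_mid in the frame of case between -0.014 and 0.014 m and y of jar0_mid in the frame of case between -0.12 and 0.12 m and z of jar0_mid in the frame of case between 0.034 and 0.047 m and angle between each of jar0_mid, jar1_mid, jar2_mid, jar3_mid, old_mid's own z axis and vertical below 0.15 rad and x of jar1_mid in the frame of case between -0.014 and 0.014 m and y of jar1_mid in the frame of case between -0.12 and 0.12 m and z of jar1_mid in the frame of case between 0.034 and 0.047 m and x of jar2_mid in the frame of case between -0.014 and 0.014 m and y of jar2_mid in the frame of case between -0.12 and 0.12 m and z of jar2_mid in the frame of case between 0.034 and 0.047 m and x of jar3_mid in the frame of case between -0.014 and 0.014 m and y of jar3_mid in the frame of case between -0.12 and 0.12 m and z of jar3_mid in the frame of case between 0.034 and 0.047 m and x of old_mid in the frame of tray_in between -0.035 and 0.035 m and y of old_mid in the frame of tray_in between -0.035 and 0.035 m and z of old_mid in the frame of tray_in between 0.024 and 0.037 m), for 0.2 s.
4. the hatch is closed again and sits down in front of the bumps (value of joint hatch below 0.01 m and value of joint hatch_lift below 0.004 m), for 0.2 s.
5. the lock knob is pushed fully home (value of joint lock below 0.006 m), for 0.2 s.
At the end, for the whole second after the job is handed in: Every honey jar stands upright (within 0.15 rad) in the trough, the black-lidded jar stands upright in the red tray, the hatch is closed (within 10 mm) and down (within 4 mm), and the lock knob is home (within 6 mm) (all of step 4 and x of jar0_mid in the frame of case between -0.014 and 0.014 m and y of jar0_mid in the frame of case between -0.12 and 0.12 m and z of jar0_mid in the frame of case between 0.034 and 0.047 m and angle between each of jar0_mid, jar1_mid, jar2_mid, jar3_mid, old_mid's own z axis and vertical below 0.15 rad and x of jar1_mid in the frame of case between -0.014 and 0.014 m and y of jar1_mid in the frame of case between -0.12 and 0.12 m and z of jar1_mid in the frame of case between 0.034 and 0.047 m and x of jar2_mid in the frame of case between -0.014 and 0.014 m and y of jar2_mid in the frame of case between -0.12 and 0.12 m and z of jar2_mid in the frame of case between 0.034 and 0.047 m and x of jar3_mid in the frame of case between -0.014 and 0.014 m and y of jar3_mid in the frame of case between -0.12 and 0.12 m and z of jar3_mid in the frame of case between 0.034 and 0.047 m and x of old_mid in the frame of tray_in between -0.035 and 0.035 m and y of old_mid in the frame of tray_in between -0.035 and 0.035 m and z of old_mid in the frame of tray_in between 0.024 and 0.037 m and velocity of joint hatch below 0.01 m/s and value of joint lock below 0.006 m); the robot touches nothing.
It fails at once if the gift box is pushed more than 40 mm away or tipped over (distance of giftbox from where it was at the start of the episode above 0.04 m or angle between giftbox's own z axis and vertical above 0.5 rad).
It fails at once if the bottle is pushed more than 40 mm away or tipped over (distance of syrup from where it was at the start of the episode above 0.04 m or angle between syrup's own z axis and vertical above 0.5 rad).
It fails at once if the tin is pushed more than 40 mm away or tipped over (distance of teatin from where it was at the start of the episode above 0.04 m or angle between teatin's own z axis and vertical above 0.5 rad).
Of jar0, jar1, jar2, jar3 only 3 to 4 are there at a start; the rules pass over those that are not, and their reading is None.
At some moment in a run one of jar0, jar1, jar2, jar3 may be knocked a few centimetres aside while the robot is not near it.
Once in a run the grip may slacken for a moment while it holds something.
It also fails if it takes over 210 s, if anything falls off the work surface, if the arm or the gripper's body presses on something with over 40 N, if the wrist force passes 120 N, or if a joint passes its speed limit or range.

## Working session

There is one attempt and no reset: what is moved stays moved. The work goes in short steps, Python scripts to look and compute and a tool call to move; the robot and the scene stay as the last step left them, time stands still between calls to the robot, and variables do not carry over. Pictures are saved under pics/ and viewed, at most 14 in all, crops included, and the job is handed in when it is done.

Besides the shell and the picture viewer there is one more tool, called after "Call:" by a JSON object that holds its "fn" and its "kwargs". move_arm: Moves the arm, as the interface text tells. Its arguments: {"type":"object","properties":{"targets":{"type":"string"}},"required":["targets"]}

```bash
ls; mkdir -p pics
python3 - <<'E'
from cell import read_state,cams,order,ctrl
import cv2,numpy as np
s=read_state();print(s, ctrl.pinch_z)
for n in("scene","top","wrist"):
    d=cams.get_image(n);cv2.imwrite(f"pics/{n}0.png",d["color"][:,:,::-1])
    R,_=cv2.Rodrigues(np.array(d["rvec"]));print(n,d["fovy"],d["cx"],d["cy"],-R.T@np.array(d["tvec"]).ravel(),R[2])
E
```

```text
pics
{'clock': 0.0, 'qpos': array([ 1.1981518 ,  0.62931998,  0.03841991,  1.5183814 , -0.0269939 ,
        0.9963176 , -0.01999045]), 'qd': array([ 0.00310849, -0.00033933, -0.00043544, -0.00165551, -0.00020351,
        0.00024876,  0.00050359]), 'tau': array([ 9.64449609e-04, -5.63400614e+01,  1.22663196e+00, -1.93443650e+01,
        1.09584173e-02,  1.05922879e-02, -1.55788491e-06]), 'eef_pos': array([ 196.17929192, -619.02009599,  230.40136155]), 'tool_rot': array([-3.13968370e+00,  1.64299429e-05,  3.06874943e-01]), 'force': array([ 0.0270106 , -0.32313825,  0.42274275]), 'torque': array([-0.00113481,  0.02571523,  0.0192897 ]), 'gripper_force': 0.0, 'width': 85.02450914970771} 18.700000000000003
scene 56.004359698074424 276.5209341513728 206.53232449233343 [995.00302349 607.165951   825.29471107] [-0.44860135 -0.59750745 -0.66463649]
top 51.72796587089387 277.71671624224484 213.09474392292776 [ 427.07028409  -14.57403742 1398.71974808] [ 0.08352511 -0.01315845 -0.99641879]
wrist 59.97198537707531 274.80740826555655 206.40541916276123 [ 276.40640511 -592.97464671  371.55455014] [-0.31335844 -0.09670961 -0.9446977 ]
```

View pics/top0.png

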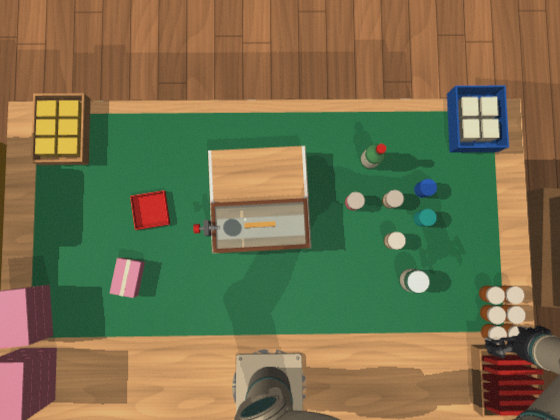

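View pics/scene0.png

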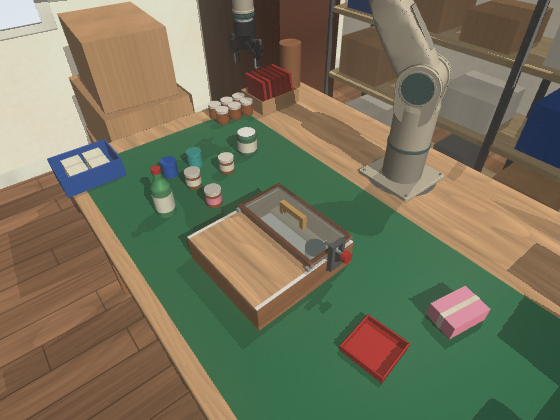

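```bash
cat > h.py <<'E'
from cell import read_state,cams,order,ctrl
import cv2,numpy as np
from scipy.spatial.transform import Rotation as Ro
def cam(n,save=None):
    d=cams.get_image(n); c=d["color"]
    if save: cv2.imwrite(f"pics/{save}.png",c[:,:,::-1])
    f=c.shape[0]/2/np.tan(np.radians(d["fovy"])/2)
    d["K"]=np.array([[f,0,d["cx"]],[0,f,d["cy"]],[0,0,1.]])
    d["R"],_=cv2.Rodrigues(np.array(d["rvec"],float)); d["t"]=np.array(d["tvec"],float).ravel()
    d["C"]=-d["R"].T@d["t"]; d["hsv"]=cv2.cvtColor(c,cv2.COLOR_RGB2HSV); return d
def ray(d,uv):
    r=d["R"].T@np.linalg.inv(d["K"])@np.array([uv[0],uv[1],1.]); return r/np.linalg.norm(r)
def at(d,uv,z):
    r=ray(d,uv); return d["C"]+r*(z-d["C"][2])/r[2]
def px(d,P):
    p=d["K"]@(d["R"]@np.asarray(P,float)+d["t"]); return p[:2]/p[2]
def tri(d1,u1,d2,u2):
    r1,r2=ray(d1,u1),ray(d2,u2); A=np.stack([r1,-r2],1); s=np.linalg.lstsq(A,d2["C"]-d1["C"],rcond=None)[0]
    a,b=d1["C"]+r1*s[0],d2["C"]+r2*s[1]; return (a+b)/2,np.linalg.norm(a-b)
def blobs(m,amin=20,amax=1e9):
    n,l,s,c=cv2.connectedComponentsWithStats(m.astype(np.uint8)); return [(c[i].round(1),s[i].tolist(),l==i) for i in range(1,n) if amin<=s[i,4]<=amax]
def move_to(P,yaw=None):
    """shift in tool axes (cm) and yaw turn (deg about tool z) to bring measured TCP to P"""
    s=read_state(); R=Ro.from_euler("xyz",s["tool_rot"]); 
    return (R.inv().apply(np.asarray(P)-s["eef_pos"])/10).round(2)
E
python3 - <<'E'
from h import *
T=cam("top");S=cam("scene")
for n,d in(("top",T),("scene",S)):
    h,s,v=cv2.split(d["hsv"])
    red=((h<6)|(h>174))&(s>180)&(v>90)
    for c,b,_ in blobs(red,8): print(n,"red",c,b)
    w=(s<70)&(v>150)
    for c,b,_ in blobs(w,15,1500): print(n,"white",c,b, at(d,c,60).round(0))
    br=(h>10)&(h<25)&(s>130)&(v>150)
    for c,b,_ in blobs(br,10,400): print(n,"brass",c,b)
    k=(v<60)&(s<120)
    #for c,b,_ in blobs(k,60,900): print(n,"dark",c,b)
a=T["color"][130:310,190:450];b=S["color"][110:290,130:390]
cv2.imwrite("pics/c1.png",cv2.resize(np.vstack([a,b])[:,:,::-1],None,fx=1.65,fy=1.65,interpolation=cv2.INTER_CUBIC))
E
```

```text
top red [380.7 148.3] [376, 144, 10, 10, 71]
top red [149.8 209.9] [131, 191, 39, 39, 1166]
top red [196.2 228.3] [194, 224, 6, 9, 42]
top red [507.2 361.9] [484, 358, 48, 8, 221]
top red [513.3 371.5] [484, 367, 59, 8, 269]
top red [520.5 382.1] [499, 380, 45, 6, 193]
top red [519.9 392.2] [499, 390, 44, 6, 189]
top red [515.5 402.6] [500, 400, 34, 6, 148]
top red [504.7 411.6] [486, 407, 37, 8, 128]
top white [469.6 106. ] [461, 97, 18, 19, 314] [ 876. -647.   60.]
top white [488.6 106. ] [480, 96, 18, 20, 322] [ 875. -708.   60.]
top white [470.7 128. ] [462, 119, 18, 19, 319] [ 804. -647.   60.]
top white [489.7 128. ] [481, 119, 18, 19, 326] [ 804. -708.   60.]
top white [304.3 170.8] [302, 146, 6, 51, 159] [ 671. -117.   60.]
top white [210.1 176.2] [208, 150, 6, 53, 170] [657. 177.  60.]
top white [363.7 158.7] [361, 152, 8, 12, 36] [ 708. -304.   60.]
top white [394.1 198.1] [385, 190, 18, 17, 232] [ 583. -396.   60.]
top white [355.2 200.1] [347, 192, 17, 17, 231] [ 578. -274.   60.]
top white [395.6 240.2] [385, 232, 20, 18, 256] [ 452. -396.   60.]
top white [124.6 277.5] 
[... 7408 characters left out ...]
8] [ 486. -334.   60.]
scene white [407.2 181.4] [360, 164, 84, 38, 987] [90. 81. 60.]
scene white [191.7 171.7] [184, 166, 16, 13, 152] [ 589. -389.   60.]
scene white [194.2 182.6] [188, 177, 13, 10, 74] [ 611. -333.   60.]
scene white [212.2 189.5] [204, 183, 17, 14, 175] [ 584. -267.   60.]
scene white [164.8 203.9] [155, 194, 20, 19, 264] [ 729. -298.   60.]
scene white [212.  224.2] [188, 211, 50, 28, 148] [ 664. -135.   60.]
scene white [284.8 231.7] [261, 213, 45, 41, 540] [524.  15.  60.]
scene white [348.2 243. ] [345, 240, 8, 8, 30] [420. 152.  60.]
scene white [288.3 285.4] [255, 259, 72, 52, 330] [630. 160.  60.]
scene white [459.6 305.8] [440, 295, 40, 23, 245] [363. 444.  60.]
```

View pics/c1.png

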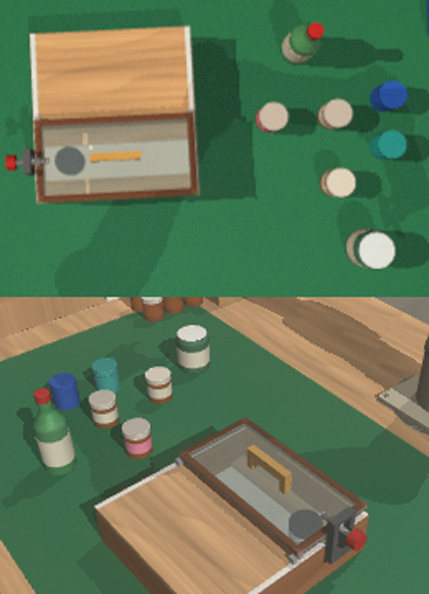

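Run:
```python
from h import *
T=cam("top");S=cam("scene")
print("handle top",at(T,(259.2,224.2),140).round(1),"knob",at(T,(196.2,228.3),115).round(1),"tray",at(T,(149.8,209.9),12).round(1))
h,s,v=cv2.split(S["hsv"])
red=((h<8)|(h>172))&(s>150)&(v>60)
for c,b,_ in blobs(red,30): 
    if c[1]>200: print("red",c,b,at(S,c,112).round(1),at(S,c,12).round(1))
br=(h>10)&(h<25)&(s>130)&(v>120)
for c,b,_ in blobs(br,30,600):
    if 270<c[0]<320 and 190<c[1]<235: print("brass",c,b,at(S,c,135).round(1))
h,s,v=cv2.split(T["hsv"])
w=(s<70)&(v>150)
for c,b,m in blobs(w,100,200):
    if 140<c[1]<210 and 200<c[0]<310:
        y,x=np.nonzero(m);l=cv2.fitLine(np.stack([x,y],1).astype(np.float32),cv2.DIST_L2,0,.01,.01).ravel()
        p=at(T,l[2:]-25*l[:2],82);q=at(T,l[2:]+25*l[:2],82);e=p-q if p[0]>q[0] else q-p;print("rail yaw",np.degrees(np.arctan2(e[1],e[0])).round(2),((p+q)/2).round(1))
red=((h<6)|(h>174))&(s>150)&(v>60)
for c,b,m in blobs(red,900):
    r=cv2.minAreaRect(np.argwhere(m)[:,::-1].astype(np.float32));print("tray",r,[at(T,p,20).round(0)[:2] for p in cv2.boxPoints(r)], at(T,r[0],20).round(1))
k=(v<110)&(s<90); 
for c,b,_ in blobs(k,60,600):
    if 215<c[0]<250 and 210<c[1]<245: print("old",c,b,at(T,c,70).round(1))
s=read_state()
for P in[(500,0,330)]:print(move_to(P))
```

```text
handle top [500.7  23.  140. ] knob [491.9 210.1 115. ] tray [557.6 376.7  12. ]
red [345.7 256.5] [340, 250, 12, 14, 106] [495.  209.7 112. ] [424.9 153.9  12. ]
red [374.1 347.3] [339, 315, 71, 68, 2523] [617.3 407.6 112. ] [564.3 379.6  12. ]
rail yaw 2.44 [ 667.4 -115.3   82. ]
rail yaw 2.66 [653.2 174.2  82. ]
tray ((149.54000854492188, 209.7799835205078), (34.78965759277344, 35.35533905029297), 81.8698959350586) [array([605., 439.]), array([620., 328.]), array([510., 311.]), array([495., 422.])] [557.2 375.3  20. ]
tray ((512.6241455078125, 376.8896789550781), (61.481956481933594, 39.51992416381836), 3.3664605617523193) [array([ -29., -657.]), array([  90., -670.]), array([  76., -863.]), array([ -43., -848.])] [  23.3 -759.3   20. ]
old [232.  227.1] [224, 220, 17, 15, 205] [496.7 108.5  70. ]
[ 47.66 -49.89  -9.87]
```

Call:
{"fn": "move_arm", "kwargs": {"targets": "1 0 0 -2 0 0 -7; 1 0 0 -2 0 0 -7; 1 0 0 -2 0 0 -7; 1 0 0 -2 0 0 -7; 1 0 0 -2 0 0 -7"}}

```text
clock: 0.77
eef_pos: [196.2, -619.6, 332.3]
tool_rot: [-3.141, 0.0, 0.924]
force: [-0.1, -0.6, 0.5]
width: 85.5
gripper_force: 0.0
```

Call:
{"fn": "move_arm", "kwargs": {"targets": "1 0 0 0 0 0 -7; 1 0 0 0 0 0 -7; 1 0 0 0 0 0 -7; 1 0 0 0 0 0 -7; 1 0 0 0 0 0 -7"}}

```text
clock: 1.18
eef_pos: [196.2, -619.6, 331.4]
tool_rot: [-3.141, 0.0, 1.534]
force: [-0.2, 0.3, -0.6]
width: 85.3
gripper_force: 0.0
```

Call:
{"fn": "move_arm", "kwargs": {"targets": "1 0 0 0 0 0 -5; 1 0 0 0 0 0 0; 1 0 0 0 0 0 0"}}

```text
clock: 1.43
eef_pos: [196.1, -619.7, 331.2]
tool_rot: [3.141, -0.0, 1.613]
force: [0.8, 0.4, -0.1]
width: 85.5
gripper_force: 0.0
```

Run:
```python
from h import *
s=read_state();print(s["eef_pos"],np.degrees(s["tool_rot"]),s["qpos"],move_to((455,-393,331)),move_to((500,23,331)))
```

```text
[ 196.12679931 -619.65839536  331.23859869] [ 1.79992899e+02 -1.08280463e-02  9.24175188e+01] [ 1.3915885   0.56013042 -0.29749974  1.37159458  0.16555087  1.23432777
  1.12452516] [21.55 26.82  0.03] [6.293e+01 3.307e+01 4.000e-02]
```

Call:
{"fn": "move_arm", "kwargs": {"targets": "1 3.5 1.84 0 0 0 0; 1 3.5 1.84 0 0 0 0; 1 3.5 1.84 0 0 0 0; 1 3.5 1.84 0 0 0 0; 1 3.5 1.84 0 0 0 0"}}

```text
clock: 1.85
eef_pos: [280.8, -438.9, 331.4]
tool_rot: [3.141, 0.0, 1.613]
force: [0.6, -0.6, -0.7]
width: 85.5
gripper_force: 0.0
```

Call:
{"fn": "move_arm", "kwargs": {"targets": "1 3.5 1.84 0 0 0 0; 1 3.5 1.84 0 0 0 0; 1 3.5 1.84 0 0 0 0; 1 3.5 1.84 0 0 0 0; 1 3.5 1.84 0 0 0 0"}}

```text
clock: 2.27
eef_pos: [364.9, -260.0, 331.7]
tool_rot: [3.141, 0.001, 1.613]
force: [0.9, 0.2, 0.2]
width: 85.3
gripper_force: 0.0
```

Call:
{"fn": "move_arm", "kwargs": {"targets": "1 3.5 1.84 0 0 0 0; 1 3.5 1.84 0 0 0 0; 1 3.5 1.84 0 0 0 0; 1 3.5 1.84 0 0 0 0; 1 3.5 1.84 0 0 0 0"}}

```text
clock: 2.68
eef_pos: [448.9, -81.0, 331.7]
tool_rot: [3.141, 0.001, 1.613]
force: [1.3, -0.1, 0.2]
width: 85.1
gripper_force: 0.0
```

Call:
{"fn": "move_arm", "kwargs": {"targets": "1 3.5 1.84 0 0 0 0; 1 3.5 1.84 0 0 0 0; 1 3.5 1.84 0 0 0 0; 1 0 0 0 0 0 0; 1 0 0 0 0 0 0"}}

```text
clock: 3.1
eef_pos: [499.3, 27.4, 331.3]
tool_rot: [3.141, -0.001, 1.619]
force: [-0.2, -0.1, -0.2]
width: 85.5
gripper_force: 0.0
```

Run:
```python
from h import *
s=read_state();print(s["eef_pos"],np.degrees(s["tool_rot"]),s["qpos"])
W=cam("wrist","w1");print(W["C"],W["R"][2],[px(W,p).round(0) for p in((500,23,132),(492,210,112))])
h,s,v=cv2.split(W["hsv"])
for c,b,m in blobs(((h<8)|(h>172))&(s>150)&(v>60),100): print("red",c,b,at(W,c,112).round(1))
for c,b,m in blobs((h>10)&(h<25)&(s>130)&(v>120),300,9000): print("brass",c,b,at(W,c,138).round(1))
```

```text
[499.27736689  27.43984994 331.33935901] [ 1.79979889e+02 -6.49319599e-02  9.27699933e+01] [ 0.31105088  0.34448558 -0.57593494  1.77292616  0.20834041  1.08488831
 -0.28754144]
[495.02404789 112.36195863 472.50151327] [ 0.01465497 -0.32428083 -0.94584733] [array([276., 180.]), array([278., -40.])]
brass [278.5 148.1] [197, 18, 163, 275, 7715] [500.8  54.6 138. ]
brass [276.8 176.1] [271, 130, 13, 95, 1199] [500.6  28.  138. ]
brass [549.8 329.9] [530, 268, 30, 107, 1552] [ 809.  -130.5  138. ]
```

View pics/w1.png

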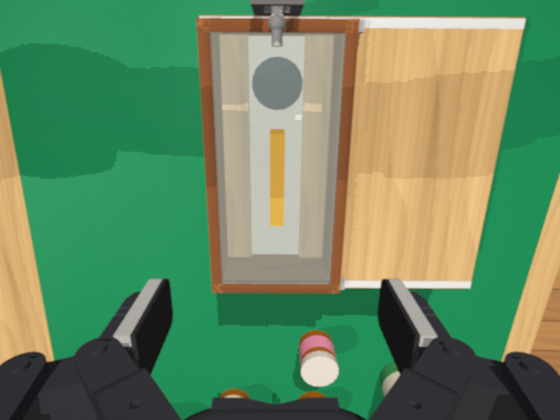

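Call:
{"fn": "move_arm", "kwargs": {"targets": "1 3.66 0.03 1.6 0 0 0; 1 3.66 0.03 1.6 0 0 0; 1 3.66 0.03 1.6 0 0 0; 1 3.66 0.03 1.6 0 0 0; 1 3.66 0.03 1.6 0 0 0"}}

```text
clock: 3.57
eef_pos: [492.4, 206.4, 250.7]
tool_rot: [3.141, 0.002, 1.61]
force: [1.0, 0.2, -0.2]
width: 85.6
gripper_force: 0.0
```

Call:
{"fn": "move_arm", "kwargs": {"targets": "1 0 0 0 0 0 0; 1 0 0 0 0 0 0"}}

```text
clock: 3.73
eef_pos: [491.2, 207.8, 250.4]
tool_rot: [-3.14, 0.001, 1.617]
force: [-0.5, -0.1, -0.9]
width: 85.6
gripper_force: 0.0
```

Run:
```python
from h import *
s=read_state();print(s["eef_pos"],np.degrees(s["tool_rot"]))
W=cam("wrist","w2")
h,s,v=cv2.split(W["hsv"])
for c,b,m in blobs(((h<8)|(h>172))&(s>150)&(v>60),100): print("red",c,b,at(W,c,112).round(1),at(W,c,120).round(1))
print(px(W,(492,210,112)))
```

```text
[491.22488664 207.82227751 250.44871701] [-1.79882772e+02  4.57892773e-02  9.26554897e+01]
red [356.6  25.5] [298, 0, 122, 59, 6235] [541.3 331.8 112. ] [539.7 330.7 120. ]
red [276.8 190.7] [260, 177, 35, 29, 886] [491.9 209.9 112. ] [491.8 212.3 120. ]
[276.91239307 190.63112941]
```

View pics/w2.png

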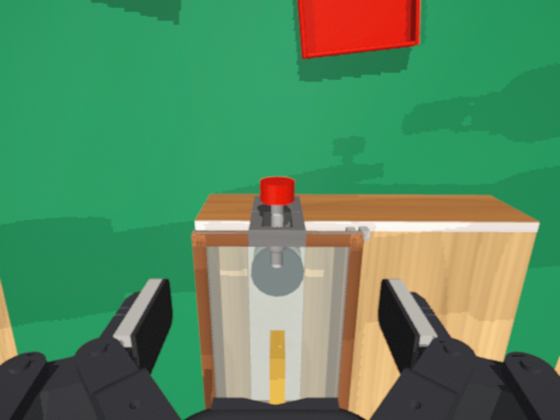

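Call:
{"fn": "move_arm", "kwargs": {"targets": "1 0.1 0.02 4 0 0 0; 1 0.1 0.02 4 0 0 0; 1 0.1 0.02 4 0 0 0; 1 0 0 3.8 0 0 0; 1 0 0 0 0 0 0"}}

```text
clock: 4.2
eef_pos: [489.6, 204.8, 87.9]
tool_rot: [-3.131, 0.007, 1.611]
force: [-0.1, -1.5, 0.1]
width: 85.4
gripper_force: 0.0
```

Call:
{"fn": "move_arm", "kwargs": {"targets": "-1 0 0 0 0 0 0; -1 0 0 0 0 0 0; -1 0 0 0 0 0 0; -1 0 0 0 0 0 0; -1 0 0 0 0 0 0"}}

```text
clock: 4.62
eef_pos: [492.6, 210.6, 95.3]
tool_rot: [3.14, -0.0, 1.615]
force: [-7.4, -1.0, 18.5]
width: 26.0
gripper_force: 61.9
```

Call:
{"fn": "move_arm", "kwargs": {"targets": "-1 0 0 0 0 0 0; -1 0 0 0 0 0 0; -1 0 0 0 0 0 0; -1 0 0 0 0 0 0"}}

```text
clock: 4.95
eef_pos: [492.7, 210.8, 95.5]
tool_rot: [3.14, -0.0, 1.616]
force: [-4.3, -0.9, 10.4]
width: 26.3
gripper_force: 58.3
```

Call:
{"fn": "move_arm", "kwargs": {"targets": "-1 0.8 0 0 0 0 0; -1 0.8 0 0 0 0 0; -1 0.8 0 0 0 0 0; -1 0.8 0 0 0 0 0; -1 0.5 0 0 0 0 0"}}

```text
clock: 5.37
eef_pos: [491.1, 245.5, 95.3]
tool_rot: [3.141, 0.005, 1.616]
force: [-2.2, -13.9, 15.1]
width: 26.0
gripper_force: 60.2
```

Call:
{"fn": "move_arm", "kwargs": {"targets": "-1 0 0 0 0 0 0; -1 0 0 0 0 0 0; -1 0 0 0 0 0 0; -1 0 0 0 0 0 0"}}

```text
clock: 5.7
eef_pos: [491.2, 245.3, 95.4]
tool_rot: [3.14, 0.004, 1.615]
force: [-3.1, -5.1, 12.7]
width: 26.2
gripper_force: 59.9
```

Call:
{"fn": "move_arm", "kwargs": {"targets": "1 0 0 0 0 0 0; 1 0 0 0 0 0 0; 1 0 0 0 0 0 0; 1 0 0 0 0 0 0; 1 0 0 -2 0 0 0"}}

```text
clock: 6.12
eef_pos: [489.1, 246.3, 110.9]
tool_rot: [-3.136, 0.002, 1.616]
force: [0.7, -0.1, 0.1]
width: 84.1
gripper_force: 0.0
```

Call:
{"fn": "move_arm", "kwargs": {"targets": "1 0 0 -4 0 0 0; 1 0 0 -4 0 0 0; 1 -3.67 0 0 0 0 0; 1 -3.67 0 0 0 0 0; 1 -3.67 0 0 0 0 0"}}

```text
clock: 6.53
eef_pos: [496.3, 137.0, 194.2]
tool_rot: [3.139, -0.001, 1.618]
force: [-0.6, -0.1, -1.2]
width: 85.6
gripper_force: 0.0
```

Call:
{"fn": "move_arm", "kwargs": {"targets": "1 -3.67 0 0 0 0 0; 1 -3.67 0 0 0 0 0; 1 -3.67 0 0 0 0 0; 1 0 0 0 0 0 0; 1 0 0 0 0 0 0"}}

```text
clock: 6.95
eef_pos: [500.9, 24.8, 193.1]
tool_rot: [-3.141, 0.001, 1.61]
force: [0.3, 1.5, -0.7]
width: 85.5
gripper_force: 0.0
```

Run:
```python
from h import *
print(move_to((500.7,24,114)))
T=cam("top");h,s,v=cv2.split(T["hsv"])
for c,b,m in blobs(((h<8)|(h>172))&(s>180)&(v>90),20):
    if 170<c[0]<215:print("knob",c,at(T,c,115).round(1))
```

```text
[-0.07 -0.02  7.91]
knob [184.4 228.5] [491.7 245.  115. ]
```

Call:
{"fn": "move_arm", "kwargs": {"targets": "1 0 0 3 0 0 0; 1 0 0 2 0 0 0; 1 0 0 1.8 0 0 0; 1 0 0 1 0 0 0; 1 0 0 0 0 0 0"}}

```text
clock: 7.42
eef_pos: [499.6, 29.2, 113.7]
tool_rot: [-3.138, -0.001, 1.619]
force: [-0.1, 0.5, 0.8]
width: 85.6
gripper_force: 0.0
```

Call:
{"fn": "move_arm", "kwargs": {"targets": "-1 0 0 0 0 0 0; -1 0 0 0 0 0 0; -1 0 0 0 0 0 0; -1 0 0 0 0 0 0; -1 0 0 0 0 0 0"}}

```text
clock: 7.83
eef_pos: [501.3, 27.5, 116.0]
tool_rot: [3.14, 0.0, 1.616]
force: [-0.4, 0.1, 0.1]
width: 25.7
gripper_force: 0.0
```

Call:
{"fn": "move_arm", "kwargs": {"targets": "-1 0 0 0 0 0 0; -1 0 0 0 0 0 0; -1 0 0 0 0 0 0; -1 0 0 0 0 0 0"}}

```text
clock: 8.17
eef_pos: [501.3, 27.4, 116.0]
tool_rot: [3.14, 0.0, 1.615]
force: [-0.8, 0.1, 5.4]
width: 13.2
gripper_force: 58.8
```

Call:
{"fn": "move_arm", "kwargs": {"targets": "-1 0 0 -0.5 0 0 0; -1 0 0 -0.5 0 0 0; -1 0 0 -0.5 0 0 0; -1 0 0 0 0 0 0; -1 0 0 0 0 0 0"}}

```text
clock: 8.58
eef_pos: [500.8, 27.4, 130.5]
tool_rot: [3.141, -0.0, 1.616]
force: [0.1, 0.2, -4.2]
width: 12.7
gripper_force: 58.9
```

Call:
{"fn": "move_arm", "kwargs": {"targets": "-1 0 1 0 0 0 0; -1 0 1.5 0 0 0 0; -1 0 1.5 0 0 0 0; -1 0 1 0 0 0 0; -1 0 0 0 0 0 0"}}

```text
clock: 9.0
eef_pos: [552.4, 29.6, 129.9]
tool_rot: [3.141, -0.0, 1.615]
force: [1.4, -0.4, -3.0]
width: 13.0
gripper_force: 59.0
```

Call:
{"fn": "move_arm", "kwargs": {"targets": "-1 0 2.2 0 0 0 0; -1 0 2.4 0 0 0 0; -1 0 2.4 0 0 0 0; -1 0 2.2 0 0 0 0; -1 0 1.1 0 0 0 0"}}

```text
clock: 9.42
eef_pos: [654.4, 33.9, 129.4]
tool_rot: [-3.14, 0.0, 1.615]
force: [-0.5, 0.0, -3.6]
width: 12.7
gripper_force: 59.3
```

Call:
{"fn": "move_arm", "kwargs": {"targets": "-1 0 0 0 0 0 0; -1 0 0 0 0 0 0; -1 0 0 0.5 0 0 0; -1 0 0 0.5 0 0 0; -1 0 0 0.4 0 0 0"}}

```text
clock: 9.83
eef_pos: [653.1, 33.8, 115.9]
tool_rot: [-3.141, 0.001, 1.616]
force: [-0.1, -2.7, 18.7]
width: 12.6
gripper_force: 64.5
```

Call:
{"fn": "move_arm", "kwargs": {"targets": "-1 0 0 0.1 0 0 0; -1 0 0 0 0 0 0; -1 0 0 0 0 0 0"}}

```text
clock: 10.08
eef_pos: [653.8, 33.9, 116.1]
tool_rot: [3.141, 0.001, 1.616]
force: [-2.3, -2.6, 4.1]
width: 12.9
gripper_force: 61.3
```

Call:
{"fn": "move_arm", "kwargs": {"targets": "1 0 0 0 0 0 0; 1 0 0 0 0 0 0; 1 0 0 0 0 0 0; 1 0 0 -3 0 0 0; 1 0 0 -4 0 0 0"}}

```text
clock: 10.5
eef_pos: [650.7, 34.4, 182.1]
tool_rot: [-3.133, -0.0, 1.617]
force: [0.5, -0.3, -0.2]
width: 72.5
gripper_force: 0.0
```

Call:
{"fn": "move_arm", "kwargs": {"targets": "1 0 0 -4 0 0 0; 1 0 0 -4 0 0 0; 1 1.62 -3.07 0 0 0 0; 1 1.62 -3.07 0 0 0 0; 1 1.62 -3.07 0 0 0 0"}}

```text
clock: 10.92
eef_pos: [558.5, 79.9, 265.9]
tool_rot: [3.14, -0.001, 1.615]
force: [0.1, 0.7, 0.1]
width: 85.5
gripper_force: 0.0
```

Call:
{"fn": "move_arm", "kwargs": {"targets": "1 1.62 -3.07 0 0 0 0; 1 1.62 -3.07 0 0 0 0; 1 0 0 0 0 0 0; 1 0 0 0 0 0 0; 1 0 0 0 0 0 0"}}

```text
clock: 11.33
eef_pos: [497.4, 108.5, 265.6]
tool_rot: [3.14, -0.0, 1.616]
force: [0.6, 0.4, 0.5]
width: 85.2
gripper_force: 0.0
```

Run:
```python
from h import *
print(read_state()["eef_pos"])
W=cam("wrist","w3");h,s,v=cv2.split(W["hsv"])
for c,b,m in blobs((v<75)&(s<110),800,9000): print("dark",c,b,at(W,c,70).round(1), cv2.minEnclosingCircle(np.argwhere(m)[:,::-1].astype(np.float32)))
```

```text
[497.41430249 108.46882676 265.61708839]
dark [274.7 171.1] [248, 144, 54, 55, 2351] [496.7 113.   70. ] ((275.2485046386719, 170.87673950195312), 28.061756134033203)
dark [274.8 410.1] [186, 398, 179, 22, 2899] [ 510.6 -183.2   70. ] ((275.0, 419.0), 89.0000991821289)
```

View pics/w3.png

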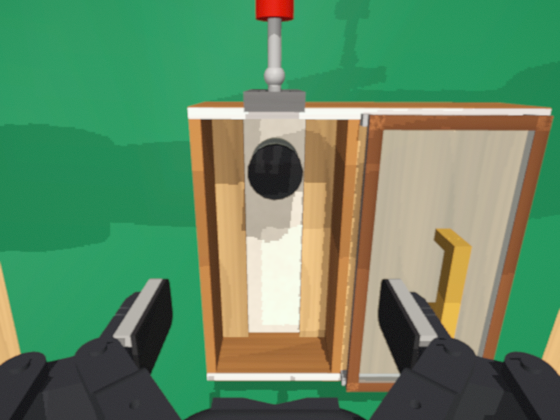

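Call:
{"fn": "move_arm", "kwargs": {"targets": "0.6 0.45 -0.05 3 0 0 0; 0.6 0 0 4 0 0 0; 0.6 0 0 4 0 0 0; 0.6 0 0 4 0 0 0; 0.6 0 0 3 0 0 0"}}

```text
clock: 11.8
eef_pos: [496.0, 111.8, 82.0]
tool_rot: [-3.139, 0.0, 1.614]
force: [0.5, -0.7, 1.1]
width: 68.4
gripper_force: 0.0
```

Call:
{"fn": "move_arm", "kwargs": {"targets": "0.6 0 0 3 0 0 0; 0.6 0 0 2 0 0 0; 0.6 0 0 0 0 0 0; 0.6 0 0 0 0 0 0"}}

```text
clock: 12.13
eef_pos: [496.1, 112.5, 34.2]
tool_rot: [-3.14, 0.001, 1.615]
force: [-0.8, 1.3, 0.2]
width: 68.3
gripper_force: 0.0
```

Call:
{"fn": "move_arm", "kwargs": {"targets": "-1 0 0 0 0 0 0; -1 0 0 0 0 0 0; -1 0 0 0 0 0 0; -1 0 0 0 0 0 0; -1 0 0 0 0 0 0"}}

```text
clock: 12.55
eef_pos: [497.4, 113.0, 36.6]
tool_rot: [3.138, -0.001, 1.615]
force: [0.8, -0.6, 7.1]
width: 52.1
gripper_force: 63.5
```

Call:
{"fn": "move_arm", "kwargs": {"targets": "-1 0 0 0 0 0 0; -1 0 0 -2 0 0 0; -1 0 0 -3 0 0 0; -1 0 0 -4 0 0 0; -1 0 0 -4 0 0 0"}}

```text
clock: 12.97
eef_pos: [494.5, 112.4, 166.2]
tool_rot: [-3.138, 0.0, 1.616]
force: [2.1, 0.5, -3.4]
width: 52.0
gripper_force: 63.9
```

Call:
{"fn": "move_arm", "kwargs": {"targets": "-1 0 0 -2 0 0 0; -1 2.6 0.75 0 0 0 0; -1 2.6 0.75 0 0 0 0; -1 2.6 0.75 0 0 0 0; -1 2.6 0.75 0 0 0 0"}}

```text
clock: 13.38
eef_pos: [521.1, 218.5, 185.5]
tool_rot: [-3.141, 0.001, 1.615]
force: [1.0, -0.3, -3.0]
width: 52.2
gripper_force: 64.1
```

Call:
{"fn": "move_arm", "kwargs": {"targets": "-1 2.6 0.75 0 0 0 0; -1 2.6 0.75 0 0 0 0; -1 2.6 0.75 0 0 0 0; -1 2.6 0.75 0 0 0 0; -1 2.6 0.75 0 0 0 0"}}

```text
clock: 13.8
eef_pos: [552.5, 350.2, 184.9]
tool_rot: [-3.14, 0.001, 1.616]
force: [0.4, -0.1, -2.6]
width: 52.1
gripper_force: 64.1
```

Call:
{"fn": "move_arm", "kwargs": {"targets": "-1 2.6 0.75 0 0 0 0; -1 0 0 0 0 0 0; -1 0 0 0 0 0 0"}}

```text
clock: 14.05
eef_pos: [557.8, 377.6, 184.6]
tool_rot: [-3.14, -0.0, 1.619]
force: [-0.1, -1.2, -3.4]
width: 52.1
gripper_force: 64.0
```

Run:
```python
from h import *
s=read_state();print(s["eef_pos"],s["width"])
W=cam("wrist","w4");h,s,v=cv2.split(W["hsv"])
for c,b,m in blobs(((h<8)|(h>172))&(s>150)&(v>60),1500): 
    r=cv2.minAreaRect(np.argwhere(m)[:,::-1].astype(np.float32));print("red",c,b,[at(W,p,20).round(0)[:2] for p in cv2.boxPoints(r)])
```

```text
[557.7931592  377.64056716 184.60456977] 52.11648006526988
red [276.1 171.2] [205, 113, 136, 134, 13366] [array([496., 425.]), array([602., 441.]), array([625., 334.]), array([507., 314.])]
```

View pics/w4.png

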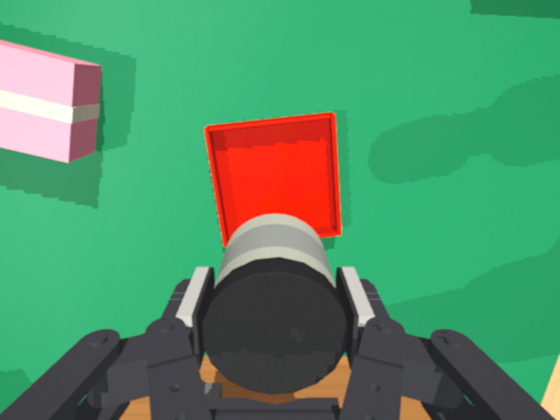

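Call:
{"fn": "move_arm", "kwargs": {"targets": "-1 0 0 4 0 0 0; -1 0 0 4 0 0 0; -1 0 0 3.5 0 0 0; -1 0 0 2 0 0 0; -1 0 0 1.3 0 0 0"}}

```text
clock: 14.52
eef_pos: [557.9, 372.1, 33.9]
tool_rot: [-3.137, 0.005, 1.614]
force: [0.3, -0.1, -2.8]
width: 52.2
gripper_force: 64.1
```

Call:
{"fn": "move_arm", "kwargs": {"targets": "-1 0 0 0.4 0 0 0; -1 0 0 0 0 0 0; -1 0 0 0 0 0 0"}}

```text
clock: 14.77
eef_pos: [560.3, 376.4, 34.9]
tool_rot: [3.14, -0.001, 1.615]
force: [0.0, -0.0, -1.4]
width: 52.0
gripper_force: 64.3
```

Call:
{"fn": "move_arm", "kwargs": {"targets": "-1 0 0 0.35 0 0 0; -1 0 0 0 0 0 0; 0.6 0 0 0 0 0 0; 0.6 0 0 0 0 0 0; 0.6 0 0 0 0 0 0"}}

```text
clock: 15.18
eef_pos: [559.8, 376.5, 30.8]
tool_rot: [3.14, -0.001, 1.616]
force: [-0.7, -0.1, -0.7]
width: 68.2
gripper_force: 0.0
```

Call:
{"fn": "move_arm", "kwargs": {"targets": "0.6 0 0 0 0 0 0; 0.6 0 0 -2 0 0 0; 0.6 0 0 -4 0 0 0; 0.6 0 0 -4 0 0 0; 0.6 0 0 -4 0 0 0"}}

```text
clock: 15.6
eef_pos: [558.8, 375.9, 171.3]
tool_rot: [-3.141, 0.0, 1.616]
force: [1.2, 0.2, 0.7]
width: 68.3
gripper_force: 0.0
```

Call:
{"fn": "move_arm", "kwargs": {"targets": "0.6 0 0 -4 0 0 0; 0.6 0 0 -4 0 0 0; 0.6 0 0 -4 0 0 0; 0.6 0 0 -4 0 0 0; 0.6 -3.9 -0.1 0 0 0 0"}}

```text
clock: 16.02
eef_pos: [559.6, 349.2, 339.8]
tool_rot: [3.129, -0.018, 1.626]
force: [-0.1, 2.4, 1.3]
width: 67.9
gripper_force: 0.0
```

Call:
{"fn": "move_arm", "kwargs": {"targets": "0.6 -3.9 -0.1 0 0 0 0; 0.6 -3.9 -0.1 0 0 0 0; 0.6 -3.9 -0.1 0 0 0 0; 0.6 -3.9 -0.1 0 0 0 0; 0.6 -3.9 -0.1 0 0 0 0"}}

```text
clock: 16.43
eef_pos: [563.4, 140.1, 330.2]
tool_rot: [3.141, 0.0, 1.616]
force: [0.5, -0.2, 0.6]
width: 68.0
gripper_force: 0.0
```

Call:
{"fn": "move_arm", "kwargs": {"targets": "0.6 -3.9 -0.1 0 0 0 0; 0.6 -3.9 -0.1 0 0 0 0; 0.6 -3.9 -0.1 0 0 0 0; 0.6 -3.9 -0.1 0 0 0 0; 0.6 -3.9 -0.1 0 0 0 0"}}

```text
clock: 16.85
eef_pos: [567.2, -54.9, 330.3]
tool_rot: [3.141, 0.0, 1.616]
force: [0.3, -0.3, 0.5]
width: 68.4
gripper_force: 0.0
```

Call:
{"fn": "move_arm", "kwargs": {"targets": "0.6 -3.9 -0.1 0 0 0 0; 0.6 -3.9 -0.1 0 0 0 0; 0.6 -3.9 -0.1 0 0 0 0; 0.6 -3.9 -0.1 0 0 0 0; 0.6 -3.9 -0.1 0 0 0 0"}}

```text
clock: 17.27
eef_pos: [571.0, -250.0, 330.3]
tool_rot: [3.141, 0.0, 1.616]
force: [1.6, -0.3, -0.7]
width: 68.4
gripper_force: 0.0
```

Call:
{"fn": "move_arm", "kwargs": {"targets": "0.6 0 0 0 0 0 0; 0.6 0 0 0 0 0 0; 0.6 0 0 0 0 0 0"}}

```text
clock: 17.52
eef_pos: [571.3, -247.4, 329.9]
tool_rot: [3.141, -0.001, 1.616]
force: [-0.2, 0.2, 0.4]
width: 68.4
gripper_force: 0.0
```

Run:
```python
from h import *
s=read_state();print(s["eef_pos"],np.degrees(s["tool_rot"]),s["qpos"])
W=cam("wrist","w5");h,s,v=cv2.split(W["hsv"])
for c,b,m in blobs((s<90)&(v>140),600,9000): print("white",c,b,at(W,c,60).round(1))
T=cam("top","t5");h,s,v=cv2.split(T["hsv"])
for c,b,m in blobs((s<70)&(v>150),15,600):
  if 320<c[0]<460 and 170<c[1]<270: print("top",c,b,at(T,c,60).round(1))
for c,b,m in blobs((s<130)&(v<70),100,600):
  if 120<c[0]<180 and 180<c[1]<250: print("topold",c,b,at(T,c,64).round(1))
```

```text
[ 571.30485398 -247.41227155  329.8545096 ] [ 1.79985524e+02 -6.29013770e-02  9.25830331e+01] [ 0.67218544  0.54188237 -0.51741372  1.4521235   0.27391144  1.2199259
  0.16730299]
white [258.5  27.6] [136, 0, 327, 42, 4885] [ 547.6 -111.3   60. ]
white [378.2   9. ] [310, 0, 138, 19, 2608] [667.4 -88.8  60. ]
white [246.6 189.7] [223, 165, 48, 49, 1762] [ 539.1 -284.3   60. ]
white [379.9 215.9] [360, 199, 57, 55, 1095] [ 700.2 -309.6   60. ]
white [173.5 276.1] [148, 238, 55, 96, 2228] [ 448.1 -403.6   60. ]
white [278.3 269.1] [257, 242, 44, 53, 1773] [ 581.5 -387.3   60. ]
white [ 98.5 278. ] [63, 264, 60, 39, 1005] [ 352.  -410.9   60. ]
white [383.3 301.3] [364, 271, 39, 63, 858] [ 721.3 -428.2   60. ]
white [ 73.  314.7] [46, 292, 55, 46, 1993] [ 311.9 -468.3   60. ]
top [441.3 171.3] [438, 144, 6, 55, 172] [ 666.  -547.6   60. ]
top [370.  179.9] [368, 170, 7, 20, 32] [ 640.7 -322.2   60. ]
top [358.8 212.5] [351, 204, 17, 18, 220] [ 538.7 -284.4   60. ]
topold [148.5 208.3] [139, 200, 21, 17, 276] [557.7 366.1  64. ]
```

View pics/w5.png

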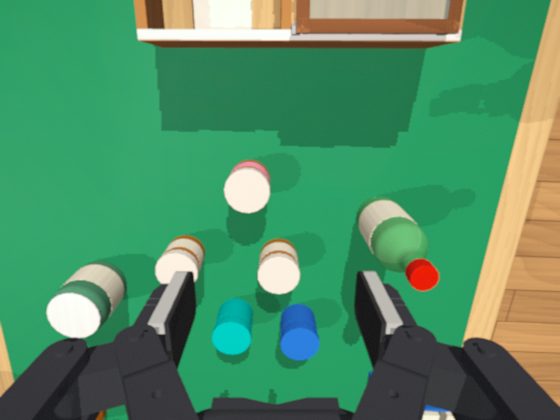

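Call:
{"fn": "move_arm", "kwargs": {"targets": "0.8 -1.77 -1.69 2.5 0 0 0; 0.8 -1.77 -1.69 2.5 0 0 0; 0.8 0 0 4 0 0 0; 0.8 0 0 4 0 0 0; 0.8 0 0 4 0 0 0"}}

```text
clock: 18.03
eef_pos: [539.6, -284.0, 159.3]
tool_rot: [3.139, 0.001, 1.617]
force: [0.3, -0.0, -1.1]
width: 76.5
gripper_force: 0.0
```

Call:
{"fn": "move_arm", "kwargs": {"targets": "0.8 0 0 4 0 0 0; 0.8 0 0 4 0 0 0; 0.8 0 0 3 0 0 0; 0.8 0 0 2 0 0 0; 0.8 0 0 0.8 0 0 0"}}

```text
clock: 18.45
eef_pos: [537.8, -282.3, 18.9]
tool_rot: [-3.137, -0.003, 1.619]
force: [0.8, 0.4, 0.2]
width: 76.5
gripper_force: 0.0
```

Call:
{"fn": "move_arm", "kwargs": {"targets": "0.8 0 0 0 0 0 0; 0.8 0 0 0 0 0 0; -1 0 0 0 0 0 0; -1 0 0 0 0 0 0; -1 0 0 0 0 0 0"}}

```text
clock: 18.87
eef_pos: [540.5, -285.5, 24.1]
tool_rot: [3.139, 0.002, 1.616]
force: [-1.1, 1.0, 5.5]
width: 52.8
gripper_force: 61.6
```

Call:
{"fn": "move_arm", "kwargs": {"targets": "-1 0 0 0 0 0 0; -1 0 0 0 0 0 0; -1 0 0 0 0 0 0; -1 0 0 0 0 0 0"}}

```text
clock: 19.2
eef_pos: [540.5, -285.5, 24.1]
tool_rot: [3.138, 0.002, 1.616]
force: [-1.2, -0.0, 5.9]
width: 52.1
gripper_force: 61.6
```

Call:
{"fn": "move_arm", "kwargs": {"targets": "-1 0 0 -2 0 0 0; -1 0 0 -4 0 0 0; -1 0 0 -4 0 0 0; -1 0 0 -3.5 0 0 0; -1 0 0 0 0 0 0"}}

```text
clock: 19.62
eef_pos: [544.0, -286.6, 165.4]
tool_rot: [3.128, 0.007, 1.615]
force: [1.2, 1.2, -0.4]
width: 52.4
gripper_force: 63.4
```

Call:
{"fn": "move_arm", "kwargs": {"targets": "-1 3.33 -0.22 0 0 0 0; -1 3.33 -0.22 0 0 0 0; -1 3.33 -0.22 0 0 0 0; -1 3.33 -0.22 0 0 0 0; -1 3.33 -0.22 0 0 0 0"}}

```text
clock: 20.03
eef_pos: [520.2, -118.0, 157.5]
tool_rot: [3.14, 0.0, 1.615]
force: [0.8, -0.6, -1.4]
width: 52.5
gripper_force: 63.4
```

Call:
{"fn": "move_arm", "kwargs": {"targets": "-1 3.33 -0.22 0 0 0 0; -1 3.33 -0.22 0 0 0 0; -1 3.33 -0.22 0 0 0 0; -1 3.33 -0.22 0 0 0 0; -1 3.33 -0.22 0 0 0 0"}}

```text
clock: 20.45
eef_pos: [501.9, 48.0, 157.5]
tool_rot: [3.14, 0.0, 1.615]
force: [0.9, -0.5, -2.0]
width: 52.2
gripper_force: 63.4
```

Call:
{"fn": "move_arm", "kwargs": {"targets": "-1 3.33 -0.22 0 0 0 0; -1 3.33 -0.22 0 0 0 0; -1 0 0 0 0 0 0; -1 0 0 0 0 0 0; -1 0 0 0 0 0 0"}}

```text
clock: 20.87
eef_pos: [494.8, 112.4, 157.1]
tool_rot: [3.141, 0.001, 1.616]
force: [-0.1, -0.8, -1.9]
width: 52.2
gripper_force: 63.4
```

Call:
{"fn": "move_arm", "kwargs": {"targets": "-1 0 0.2 3 0 0 0; -1 0 0 3 0 0 0; -1 0 0 3 0 0 0; -1 0 0 2 0 0 0; -1 0 0 1 0 0 0"}}

```text
clock: 21.28
eef_pos: [495.7, 110.4, 34.5]
tool_rot: [-3.138, 0.002, 1.613]
force: [-0.1, 0.2, -0.3]
width: 52.1
gripper_force: 63.4
```

Call:
{"fn": "move_arm", "kwargs": {"targets": "-1 0 0 0 0 0 0; -1 0 0 0 0 0 0; -1 0 0 0 0 0 0"}}

```text
clock: 21.53
eef_pos: [498.0, 112.8, 37.9]
tool_rot: [3.139, -0.0, 1.615]
force: [-0.1, -0.5, -1.9]
width: 52.3
gripper_force: 64.1
```

Call:
{"fn": "move_arm", "kwargs": {"targets": "-1 0 0 0.35 0 0 0; -1 0 0 0 0 0 0; 0.55 0 0 0 0 0 0; 0.55 0 0 0 0 0 0; 0.55 0 0 0 0 0 0"}}

```text
clock: 21.95
eef_pos: [497.1, 113.2, 33.7]
tool_rot: [3.141, -0.0, 1.616]
force: [-0.6, -0.3, 0.5]
width: 65.9
gripper_force: 0.0
```

Call:
{"fn": "move_arm", "kwargs": {"targets": "0.55 0 0 -2 0 0 0; 0.55 0 0 -4 0 0 0; 0.55 0 0 -4 0 0 0; 0.55 0 0 -4 0 0 0; 0.55 0 0 -4 0 0 0"}}

```text
clock: 22.37
eef_pos: [496.3, 113.1, 215.4]
tool_rot: [-3.141, -0.0, 1.616]
force: [1.4, 0.5, 0.0]
width: 66.3
gripper_force: 0.0
```

Call:
{"fn": "move_arm", "kwargs": {"targets": "0.7 -4 0 -2 0 0 0; 0.7 -4 0 -1 0 0 0; 0.7 -4 0 0 0 0 0; 0.7 -4 0 0 0 0 0; 0.7 -4 0 0 0 0 0"}}

```text
clock: 22.78
eef_pos: [505.5, -85.9, 242.7]
tool_rot: [3.14, 0.001, 1.616]
force: [1.2, 0.5, 0.6]
width: 72.6
gripper_force: 0.0
```

Call:
{"fn": "move_arm", "kwargs": {"targets": "0.7 -4 0 0 0 0 0; 0.7 -4 0 0 0 0 0; 0.7 -4 0 0 0 0 0; 0.7 -4 0 0 0 0 0; 0.7 -4 0 0 0 0 0"}}

```text
clock: 23.2
eef_pos: [514.2, -285.8, 242.2]
tool_rot: [3.141, 0.0, 1.616]
force: [0.5, 0.1, -0.0]
width: 72.6
gripper_force: 0.0
```

Call:
{"fn": "move_arm", "kwargs": {"targets": "0.7 -4 0 0 0 0 0; 0.7 0 0 0 0 0 0; 0.7 0 0 0 0 0 0; 0.7 0 0 0 0 0 0"}}

```text
clock: 23.53
eef_pos: [516.3, -323.0, 241.8]
tool_rot: [-3.141, -0.001, 1.616]
force: [-0.3, -0.3, -0.2]
width: 72.6
gripper_force: 0.0
```

```bash
cat > look.py <<'E'
from h import *
import sys
s=read_state();print(s["eef_pos"],np.degrees(s["tool_rot"]))
W=cam("wrist",sys.argv[1]);h,s,v=cv2.split(W["hsv"])
for c,b,m in blobs((s<90)&(v>140),600,9000):
  p=at(W,c,60)
  if -460<p[1]<-200 and 400<p[0]<650: print("white",c,b,p.round(1))
T=cam("top",sys.argv[1]+"t");h,s,v=cv2.split(T["hsv"])
for c,b,m in blobs((s<70)&(v>150),100,600):
  p=at(T,c,60)
  if -460<p[1]<-200 and 400<p[0]<650: print("top",c,b,p.round(1))
S=cam("scene",sys.argv[1]+"s")
E
python3 look.py w6
```

```text
[ 516.30003735 -323.03796057  241.7718813 ] [-1.79994090e+02 -6.75607759e-02  9.25704601e+01]
white [208.  243.5] [178, 210, 59, 66, 2898] [ 453.7 -390.    60. ]
white [336.6 248. ] [309, 214, 58, 66, 2870] [ 579.1 -388.9   60. ]
white [159.5 303.2] [140, 272, 41, 65, 905] [ 402.7 -460.    60. ]
white [390.2 303.1] [369, 272, 42, 64, 893] [ 640.6 -448.6   60. ]
top [396.  243.2] [388, 237, 17, 13, 142] [ 442.2 -397.2   60. ]
```

View pics/w6s.png

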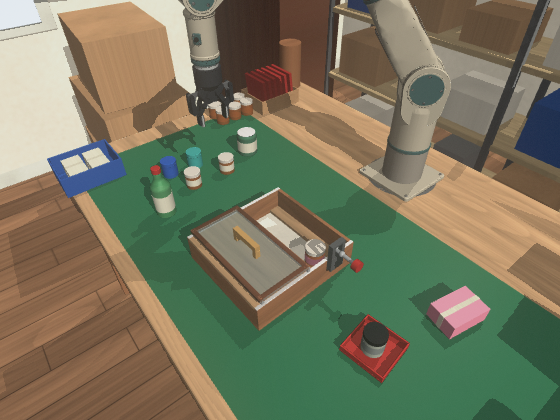

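Call:
{"fn": "move_arm", "kwargs": {"targets": "0.8 -2.4 2.03 0.8 0 0 0; 0.8 -2.4 2.03 1 0 0 0; 0.8 -2.4 2.03 1 0 0 0; 0.8 0 0 4 0 0 0; 0.8 0 0 4 0 0 0"}}

```text
clock: 24.1
eef_pos: [583.7, -393.8, 134.8]
tool_rot: [3.136, 0.003, 1.616]
force: [-0.6, -1.0, -0.9]
width: 76.8
gripper_force: 0.0
```

Call:
{"fn": "move_arm", "kwargs": {"targets": "0.8 0 0 4 0 0 0; 0.8 0 0 3 0 0 0; 0.8 0 0 2.5 0 0 0; 0.8 0 0 1.5 0 0 0; 0.8 0 0 0 0 0 0"}}

```text
clock: 24.52
eef_pos: [578.7, -390.4, 20.4]
tool_rot: [-3.136, -0.004, 1.618]
force: [-1.1, -0.3, -0.3]
width: 77.0
gripper_force: 0.0
```

Call:
{"fn": "move_arm", "kwargs": {"targets": "0.8 0 0 0 0 0 0; -1 0 0 0 0 0 0; -1 0 0 0 0 0 0; -1 0 0 0 0 0 0; -1 0 0 0 0 0 0"}}

```text
clock: 24.93
eef_pos: [582.3, -393.7, 26.8]
tool_rot: [3.138, 0.002, 1.616]
force: [-0.4, 0.2, 6.3]
width: 52.1
gripper_force: 61.7
```

Call:
{"fn": "move_arm", "kwargs": {"targets": "-1 0 0 0 0 0 0; -1 0 0 0 0 0 0; -1 0 0 0 0 0 0"}}

```text
clock: 25.18
eef_pos: [582.2, -393.7, 26.8]
tool_rot: [3.138, 0.002, 1.616]
force: [-0.0, 0.8, 7.4]
width: 52.2
gripper_force: 61.7
```

Call:
{"fn": "move_arm", "kwargs": {"targets": "-1 0 0 -2 0 0 0; -1 0 0 -4 0 0 0; -1 0 0 -4 0 0 0; -1 0 0 -3.5 0 0 0; -1 0 0 0 0 0 0"}}

```text
clock: 25.6
eef_pos: [585.3, -395.2, 168.6]
tool_rot: [3.128, 0.008, 1.615]
force: [2.0, 0.4, -0.5]
width: 52.2
gripper_force: 63.4
```

Call:
{"fn": "move_arm", "kwargs": {"targets": "-1 3.23 -0.48 0 0 0 0; -1 3.23 -0.48 0 0 0 0; -1 3.23 -0.48 0 0 0 0; -1 3.23 -0.48 0 0 0 0; -1 3.23 -0.48 0 0 0 0"}}

```text
clock: 26.02
eef_pos: [548.7, -231.4, 159.6]
tool_rot: [3.141, 0.0, 1.615]
force: [-0.0, 1.3, -1.5]
width: 52.3
gripper_force: 63.5
```

Call:
{"fn": "move_arm", "kwargs": {"targets": "-1 3.23 -0.48 0 0 0 0; -1 3.23 -0.48 0 0 0 0; -1 3.23 -0.48 0 0 0 0; -1 3.23 -0.48 0 0 0 0; -1 3.23 -0.48 0 0 0 0"}}

```text
clock: 26.43
eef_pos: [517.7, -71.1, 159.6]
tool_rot: [3.14, 0.0, 1.615]
force: [0.8, 0.7, -2.0]
width: 52.1
gripper_force: 63.5
```

Call:
{"fn": "move_arm", "kwargs": {"targets": "-1 3.23 -0.48 0 0 0 0; -1 3.23 -0.48 0 0 0 0; -1 3.23 -0.48 0 0 0 0; -1 0 0 0 0 0 0; -1 0 0 0 0 0 0"}}

```text
clock: 26.85
eef_pos: [499.2, 26.2, 159.7]
tool_rot: [3.14, -0.001, 1.621]
force: [0.2, -0.9, -1.9]
width: 52.5
gripper_force: 63.5
```

Call:
{"fn": "move_arm", "kwargs": {"targets": "-1 0 0 0 0 0 0"}}

```text
clock: 26.93
eef_pos: [499.5, 23.3, 159.4]
tool_rot: [3.141, 0.001, 1.616]
force: [-0.4, -1.2, -2.2]
width: 52.3
gripper_force: 63.5
```

Call:
{"fn": "move_arm", "kwargs": {"targets": "-1 0 0.1 3 0 0 0; -1 0 0 3 0 0 0; -1 0 0 3 0 0 0; -1 0 0 2.2 0 0 0; -1 0 0 1 0 0 0"}}

```text
clock: 27.35
eef_pos: [499.2, 21.5, 35.0]
tool_rot: [-3.138, 0.002, 1.613]
force: [-12.7, -1.7, 89.2]
width: 52.3
gripper_force: 73.6
```

Call:
{"fn": "move_arm", "kwargs": {"targets": "-1 0 0 0 0 0 0; -1 0 0 0 0 0 0; -1 0 0 0 0 0 0"}}

```text
clock: 27.6
eef_pos: [501.1, 22.9, 37.4]
tool_rot: [3.14, 0.0, 1.614]
force: [0.1, -0.2, -1.9]
width: 52.0
gripper_force: 65.9
```

Call:
{"fn": "move_arm", "kwargs": {"targets": "-1 0 0 0.05 0 0 0; -1 0 0 0 0 0 0; 0.55 0 0 0 0 0 0; 0.55 0 0 0 0 0 0; 0.55 0 0 0 0 0 0"}}

```text
clock: 28.02
eef_pos: [500.6, 23.8, 36.7]
tool_rot: [3.141, -0.0, 1.616]
force: [-0.2, -0.3, -0.3]
width: 66.1
gripper_force: 0.0
```

Call:
{"fn": "move_arm", "kwargs": {"targets": "0.55 0 0 -2 0 0 0; 0.55 0 0 -4 0 0 0; 0.55 0 0 -4 0 0 0; 0.55 0 0 -4 0 0 0; 0.55 0 0 -4 0 0 0"}}

```text
clock: 28.43
eef_pos: [499.8, 23.9, 218.5]
tool_rot: [-3.141, -0.0, 1.616]
force: [0.2, -0.5, -0.4]
width: 66.1
gripper_force: 0.0
```

Call:
{"fn": "move_arm", "kwargs": {"targets": "0.7 -3.76 -0.6 -2 0 0 0; 0.7 -3.76 -0.6 -1 0 0 0; 0.7 -3.76 -0.6 0 0 0 0; 0.7 -3.76 -0.6 0 0 0 0; 0.7 -3.76 -0.6 0 0 0 0"}}

```text
clock: 28.85
eef_pos: [478.4, -166.0, 246.5]
tool_rot: [3.141, 0.001, 1.616]
force: [1.2, -0.7, 0.4]
width: 72.6
gripper_force: 0.0
```

Call:
{"fn": "move_arm", "kwargs": {"targets": "0.8 -3.76 -0.6 0 0 0 0; 0.8 -3.76 -0.6 0 0 0 0; 0.8 -3.76 -0.6 0 0 0 0; 0.8 -3.76 -0.6 0 0 0 0; 0.8 -3.76 -0.6 0 0 0 0"}}

```text
clock: 29.27
eef_pos: [456.6, -355.1, 246.0]
tool_rot: [-3.142, 0.0, 1.616]
force: [0.4, -0.1, -0.0]
width: 77.0
gripper_force: 0.0
```

Call:
{"fn": "move_arm", "kwargs": {"targets": "0.8 -3.76 -0.6 0 0 0 0; 0.8 0 0 0 0 0 0; 0.8 0 0 0 0 0 0; 0.8 0 0 0 0 0 0"}}

```text
clock: 29.6
eef_pos: [453.1, -390.3, 245.6]
tool_rot: [-3.142, -0.001, 1.616]
force: [0.4, 1.7, -0.7]
width: 77.1
gripper_force: 0.0
```

```bash
python3 look.py w7
```

```text
[ 453.11641085 -390.26256805  245.61495993] [-1.79999760e+02 -7.51607649e-02  9.25874538e+01]
white [272.9 182.3] [244, 150, 59, 64, 2967] [ 450.9 -393.8   60. ]
top [395.6 240.2] [385, 232, 20, 18, 258] [ 451.5 -396.3   60. ]
```

View pics/w7.png

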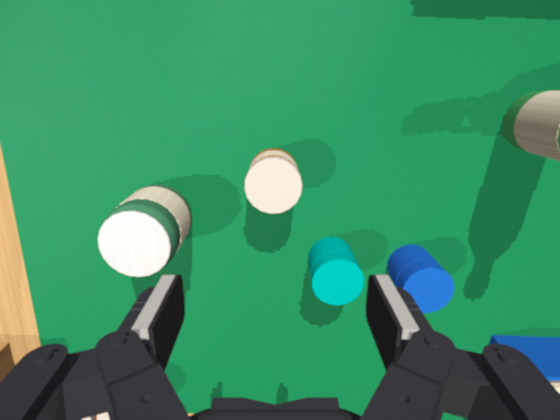

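Call:
{"fn": "move_arm", "kwargs": {"targets": "0.8 -0.54 -0.23 3.2 0 0 0; 0.8 0 0 4 0 0 0; 0.8 0 0 4 0 0 0; 0.8 0 0 4 0 0 0; 0.8 0 0 3 0 0 0"}}

```text
clock: 30.17
eef_pos: [450.6, -394.6, 61.4]
tool_rot: [-3.14, -0.002, 1.618]
force: [-0.2, -0.6, -1.2]
width: 76.9
gripper_force: 0.0
```

Call:
{"fn": "move_arm", "kwargs": {"targets": "0.8 0 0 2.5 0 0 0; 0.8 0 0 1.5 0 0 0; 0.8 0 0 0 0 0 0; 0.8 0 0 0 0 0 0; 0.8 0 0 0 0 0 0"}}

```text
clock: 30.58
eef_pos: [452.3, -396.5, 25.2]
tool_rot: [3.14, 0.001, 1.617]
force: [0.8, -0.6, 0.1]
width: 76.9
gripper_force: 0.0
```

Call:
{"fn": "move_arm", "kwargs": {"targets": "-1 0 0 0 0 0 0; -1 0 0 0 0 0 0; -1 0 0 0 0 0 0; -1 0 0 0 0 0 0; -1 0 0 0 0 0 0"}}

```text
clock: 31.0
eef_pos: [452.0, -397.3, 25.8]
tool_rot: [3.139, 0.002, 1.616]
force: [-1.4, 1.4, 6.4]
width: 52.2
gripper_force: 61.5
```

Call:
{"fn": "move_arm", "kwargs": {"targets": "-1 0 0 0 0 0 0; -1 0 0 0 0 0 0"}}

```text
clock: 31.17
eef_pos: [451.9, -397.3, 25.7]
tool_rot: [3.139, 0.002, 1.616]
force: [-1.5, 0.7, 5.8]
width: 52.6
gripper_force: 61.5
```

Call:
{"fn": "move_arm", "kwargs": {"targets": "-1 0 0 -2 0 0 0; -1 0 0 -4 0 0 0; -1 0 0 -4 0 0 0; -1 0 0 -3.5 0 0 0; -1 0 0 0 0 0 0"}}

```text
clock: 31.58
eef_pos: [455.1, -399.3, 166.8]
tool_rot: [3.131, 0.009, 1.615]
force: [1.0, 0.4, -1.9]
width: 52.3
gripper_force: 63.6
```

Call:
{"fn": "move_arm", "kwargs": {"targets": "-1 3.28 0.68 0 0 0 0; -1 3.28 0.68 0 0 0 0; -1 3.28 0.68 0 0 0 0; -1 3.28 0.68 0 0 0 0; -1 3.28 0.68 0 0 0 0"}}

```text
clock: 32.0
eef_pos: [477.3, -229.9, 159.1]
tool_rot: [3.141, 0.0, 1.615]
force: [0.6, 0.8, -0.9]
width: 51.9
gripper_force: 63.5
```

Call:
{"fn": "move_arm", "kwargs": {"targets": "-1 3.28 0.68 0 0 0 0; -1 3.28 0.68 0 0 0 0; -1 3.28 0.68 0 0 0 0; -1 3.28 0.68 0 0 0 0; -1 3.28 0.68 0 0 0 0"}}

```text
clock: 32.42
eef_pos: [504.0, -64.5, 159.1]
tool_rot: [3.141, 0.0, 1.615]
force: [-0.5, -0.2, -1.5]
width: 52.1
gripper_force: 63.5
```

Call:
{"fn": "move_arm", "kwargs": {"targets": "-1 0 0 0 0 0 0; -1 0 0 0 0 0 0; -1 0 0 0 0 0 0"}}

```text
clock: 32.67
eef_pos: [503.9, -66.5, 158.9]
tool_rot: [-3.141, 0.001, 1.616]
force: [-0.3, -0.9, -2.0]
width: 52.7
gripper_force: 63.5
```

Call:
{"fn": "move_arm", "kwargs": {"targets": "-1 0 0 3 0 0 0; -1 0 0 3 0 0 0; -1 0 0 3 0 0 0; -1 0 0 1.5 0 0 0; -1 0 0 0.7 0 0 0"}}

```text
clock: 33.08
eef_pos: [502.2, -68.0, 44.5]
tool_rot: [-3.137, 0.001, 1.613]
force: [-1.6, -0.6, -2.2]
width: 52.4
gripper_force: 63.5
```

Call:
{"fn": "move_arm", "kwargs": {"targets": "-1 0 0 0 0 0 0; -1 0 0 0.4 0 0 0; -1 0 0 0.3 0 0 0; -1 0 0 0.2 0 0 0; -1 0 0 0 0 0 0"}}

```text
clock: 33.5
eef_pos: [504.6, -66.2, 38.3]
tool_rot: [3.141, 0.0, 1.615]
force: [-0.6, -1.1, -2.7]
width: 52.3
gripper_force: 63.5
```

Call:
{"fn": "move_arm", "kwargs": {"targets": "-1 0 0 0 0 0 0"}}

```text
clock: 33.58
eef_pos: [504.6, -66.0, 38.4]
tool_rot: [3.141, 0.0, 1.616]
force: [0.5, -0.4, -2.0]
width: 52.2
gripper_force: 63.5
```

Call:
{"fn": "move_arm", "kwargs": {"targets": "-1 0 0 0.25 0 0 0; -1 0 0 0 0 0 0; 0.55 0 0 0 0 0 0; 0.55 0 0 0 0 0 0; 0.55 0 0 0 0 0 0"}}

```text
clock: 34.0
eef_pos: [504.3, -65.9, 35.4]
tool_rot: [3.141, 0.0, 1.616]
force: [0.2, 0.1, -0.6]
width: 66.2
gripper_force: 0.0
```

Call:
{"fn": "move_arm", "kwargs": {"targets": "0.55 0 0 -2 0 0 0; 0.55 0 0 -4 0 0 0; 0.55 0 0 -4 0 0 0; 0.55 0 0 -4 0 0 0; 0.55 0 0 -4 0 0 0"}}

```text
clock: 34.42
eef_pos: [503.6, -65.8, 217.2]
tool_rot: [-3.141, -0.0, 1.616]
force: [1.5, -0.7, 0.4]
width: 66.1
gripper_force: 0.0
```

Call:
{"fn": "move_arm", "kwargs": {"targets": "1 2 0 -3 0 0 0; 1 2 0 -3 0 0 0; 1 2 0 0 0 0 0; 1 0 0 0 0 0 0; 1 0 0 0 0 0 0"}}

```text
clock: 34.83
eef_pos: [501.3, -5.1, 275.7]
tool_rot: [3.141, 0.0, 1.618]
force: [-0.4, -0.5, 0.7]
width: 85.1
gripper_force: 0.0
```

Run:
```python
from h import *
print(read_state()["eef_pos"],move_to((653.8,33.9,200)))
W=cam("wrist","w8");h,s,v=cv2.split(W["hsv"])
print("expected",[px(W,p).round(0) for p in((496.6,113,70),(500.7,23,70),(504.8,-67,70))], "handle",px(W,(653.8,33.9,140)))
o=np.array([500.7,23]);a=np.radians(2.6);X=np.array([np.cos(a),np.sin(a)]);Y=np.array([-X[1],X[0]])
for c,b,m in blobs((s<60)&(v>150),900,9000):
  p=at(W,c,70)[:2]-o; print(c,b,p@X,p@Y)
```

```text
[501.30771001  -5.06801755 275.72086711] [ 3.17 15.41  7.58]
expected [array([277.,  41.]), array([276., 144.]), array([276., 232.])] handle [476.51133114 155.01872152]
[136.2 311.1] [114, 279, 47, 67, 901] -155.83110057738597 -186.93256452022135
[272.8 283.8] [203, 279, 144, 10, 1350] -2.9633505337911807 -151.45776618380205
```

View pics/w8.png

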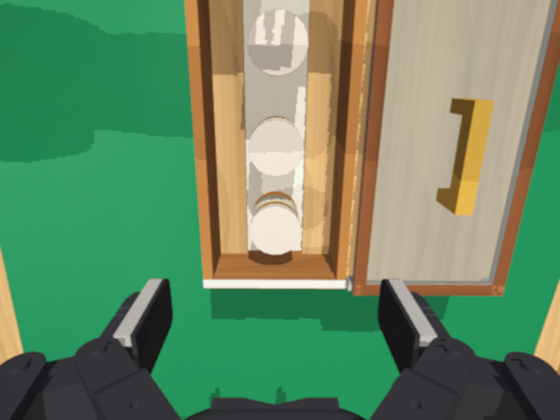

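Call:
{"fn": "move_arm", "kwargs": {"targets": "1 0.63 3.08 1.5 0 0 0; 1 0.63 3.08 1.5 0 0 0; 1 0.63 3.08 1.5 0 0 0; 1 0.63 3.08 1.5 0 0 0; 1 0.63 3.08 1.5 0 0 0"}}

```text
clock: 35.3
eef_pos: [654.7, 30.7, 198.0]
tool_rot: [-3.139, 0.001, 1.614]
force: [0.6, -0.7, 0.1]
width: 85.2
gripper_force: 0.0
```

Call:
{"fn": "move_arm", "kwargs": {"targets": "1 0 0 0 0 0 0; 1 0 0 0 0 0 0; 1 0 0 0 0 0 0"}}

```text
clock: 35.55
eef_pos: [652.8, 31.1, 199.2]
tool_rot: [-3.139, 0.001, 1.615]
force: [-0.3, -1.2, -0.5]
width: 85.6
gripper_force: 0.0
```

Run:
```python
from h import *
print(read_state()["eef_pos"],move_to((653.8,33.9,115)))
W=cam("wrist");h,s,v=cv2.split(W["hsv"])
for c,b,m in blobs((h>10)&(h<25)&(s>150)&(v>120),300,9000):print("brass",c,b,at(W,c,138).round(1))
```

```text
[652.82265784  31.08714801 199.23192596] [0.28 0.13 8.42]
brass [376.3 186.4] [323, 0, 83, 377, 5683] [709.4  61.4 138. ]
brass [276.8 221.8] [266, 150, 23, 148, 3185] [653.2  36.9 138. ]
brass [ 11.  309.2] [0, 251, 28, 103, 957] [482.4 -32.6 138. ]
brass [ 67.9 334.1] [31, 312, 72, 41, 1670] [516.9 -50.5 138. ]
brass [256.3 370.5] [206, 366, 102, 11, 999] [644.1 -74.9 138. ]
```

Handle confirmed at x≈653. Descend and grip.

Call:
{"fn": "move_arm", "kwargs": {"targets": "1 0.2 0.1 3 0 0 0; 1 0 0 2 0 0 0; 1 0 0 2 0 0 0; 1 0 0 1.2 0 0 0; 1 0 0 0 0 0 0"}}

```text
clock: 36.02
eef_pos: [652.6, 33.2, 116.7]
tool_rot: [-3.137, 0.001, 1.615]
force: [-0.6, 0.1, -0.6]
width: 85.8
gripper_force: 0.0
```

Call:
{"fn": "move_arm", "kwargs": {"targets": "-1 0 0 0 0 0 0; -1 0 0 0 0 0 0; -1 0 0 0 0 0 0; -1 0 0 0 0 0 0; -1 0 0 0 0 0 0"}}

```text
clock: 36.43
eef_pos: [655.4, 34.4, 119.3]
tool_rot: [3.14, 0.0, 1.616]
force: [0.4, -0.1, -0.6]
width: 25.4
gripper_force: 0.0
```

Call:
{"fn": "move_arm", "kwargs": {"targets": "-1 0 0 0 0 0 0; -1 0 0 0 0 0 0; -1 0 0 0 0 0 0; -1 0 0 0 0 0 0"}}

```text
clock: 36.77
eef_pos: [655.1, 34.5, 119.1]
tool_rot: [3.141, 0.0, 1.616]
force: [-1.7, 0.1, 5.5]
width: 12.7
gripper_force: 59.6
```

Call:
{"fn": "move_arm", "kwargs": {"targets": "-1 0 0 -0.5 0 0 0; -1 0 0 -0.5 0 0 0; -1 0 0 -0.5 0 0 0; -1 0 0 0 0 0 0; -1 0 0 0 0 0 0"}}

```text
clock: 37.18
eef_pos: [654.8, 34.4, 133.4]
tool_rot: [3.142, -0.0, 1.616]
force: [0.3, -0.1, -3.4]
width: 12.7
gripper_force: 58.7
```

Call:
{"fn": "move_arm", "kwargs": {"targets": "-1 0 -1.5 0 0 0 0; -1 0 -2.5 0 0 0 0; -1 0 -2.5 0 0 0 0; -1 0 -2.5 0 0 0 0; -1 0 -2 0 0 0 0"}}

```text
clock: 37.6
eef_pos: [543.9, 29.7, 133.4]
tool_rot: [3.141, -0.001, 1.616]
force: [1.5, 1.0, -3.2]
width: 12.7
gripper_force: 59.0
```

Call:
{"fn": "move_arm", "kwargs": {"targets": "-1 0 -1.5 0 0 0 0; -1 0 -1.3 0 0 0 0; -1 0 -1 0 0 0 0; -1 0 -0.6 0 0 0 0; -1 0 0 0 0 0 0"}}

```text
clock: 38.02
eef_pos: [500.4, 27.9, 133.6]
tool_rot: [3.142, -0.0, 1.616]
force: [-1.6, 1.2, -3.3]
width: 12.6
gripper_force: 59.4
```

Call:
{"fn": "move_arm", "kwargs": {"targets": "-1 0 0 0 0 0 0; -1 0 0 0 0 0 0"}}

```text
clock: 38.18
eef_pos: [500.9, 27.9, 133.1]
tool_rot: [-3.141, -0.0, 1.616]
force: [-1.5, 1.3, -3.0]
width: 12.9
gripper_force: 59.4
```

Same x as at the start (closed). Lower.

Call:
{"fn": "move_arm", "kwargs": {"targets": "-1 0 0 0.5 0 0 0; -1 0 0 0.5 0 0 0; -1 0 0 0.4 0 0 0; -1 0 0 0.1 0 0 0; -1 0 0 0 0 0 0"}}

```text
clock: 38.6
eef_pos: [503.0, 28.0, 119.1]
tool_rot: [3.138, -0.0, 1.616]
force: [0.3, 2.0, 5.2]
width: 12.9
gripper_force: 60.7
```

Call:
{"fn": "move_arm", "kwargs": {"targets": "-1 0 0 0 0 0 0; -1 0 0 0 0 0 0; -1 0 0 0 0 0 0"}}

```text
clock: 38.85
eef_pos: [502.9, 28.0, 119.0]
tool_rot: [3.138, -0.0, 1.616]
force: [-0.2, 2.8, 5.7]
width: 12.9
gripper_force: 60.7
```

Call:
{"fn": "move_arm", "kwargs": {"targets": "1 0 0 0 0 0 0; 1 0 0 0 0 0 0; 1 0 0 0 0 0 0; 1 0 0 0 0 0 0; 1 0 0 -2 0 0 0"}}

```text
clock: 39.27
eef_pos: [498.7, 26.7, 135.8]
tool_rot: [-3.135, 0.001, 1.616]
force: [0.1, -0.1, -0.1]
width: 72.6
gripper_force: 0.0
```

Call:
{"fn": "move_arm", "kwargs": {"targets": "1 0 0 -4 0 0 0; 1 0 0 -2 0 0 0; 1 3.62 -0.04 0 0 0 0; 1 3.62 -0.04 0 0 0 0; 1 3.62 -0.04 0 0 0 0"}}

```text
clock: 39.68
eef_pos: [495.3, 136.1, 198.9]
tool_rot: [3.14, 0.0, 1.613]
force: [0.1, 0.4, -0.7]
width: 85.2
gripper_force: 0.0
```

Call:
{"fn": "move_arm", "kwargs": {"targets": "1 3.62 -0.04 0 0 0 0; 1 3.62 -0.04 0 0 0 0; 1 3.62 -0.04 0 0 0 0; 1 0 0 0 0 0 0; 1 0 0 0 0 0 0"}}

```text
clock: 40.1
eef_pos: [488.0, 247.0, 198.2]
tool_rot: [-3.141, -0.001, 1.621]
force: [0.2, -0.2, -0.6]
width: 85.3
gripper_force: 0.0
```

Run:
```python
from h import *
print(read_state()["eef_pos"],move_to((491.3,245.5,93)))
W=cam("wrist","w9");h,s,v=cv2.split(W["hsv"])
for c,b,m in blobs(((h<8)|(h>172))&(s>150)&(v>60),300): print("red",c,b,at(W,c,112).round(1))
S=cam("scene","s9")
```

```text
[487.99558406 247.03827825 198.1610289 ] [-0.18  0.32 10.52]
red [361.1  58.2] [299, 0, 142, 105, 8274] [532.5 347.2 112. ]
red [279.2 219.9] [259, 202, 41, 37, 1311] [490.6 244.6 112. ]
```

View pics/w9.png

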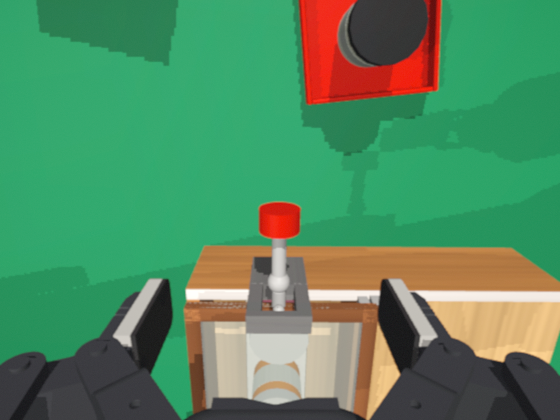

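Call:
{"fn": "move_arm", "kwargs": {"targets": "1 -0.2 0.3 3 0 0 0; 1 0 0 3 0 0 0; 1 0 0 2.5 0 0 0; 1 0 0 1.5 0 0 0; 1 0 0 0.4 0 0 0"}}

```text
clock: 40.62
eef_pos: [490.8, 239.1, 91.6]
tool_rot: [-3.137, 0.004, 1.613]
force: [0.6, -0.1, 0.7]
width: 85.8
gripper_force: 0.0
```

Call:
{"fn": "move_arm", "kwargs": {"targets": "-1 0 0 0 0 0 0; -1 0 0 0 0 0 0; -1 0 0 0 0 0 0; -1 0 0 0 0 0 0; -1 0 0 0 0 0 0"}}

```text
clock: 41.03
eef_pos: [491.2, 242.5, 95.4]
tool_rot: [-3.141, 0.0, 1.615]
force: [-7.4, -0.7, 20.2]
width: 26.2
gripper_force: 61.7
```

Call:
{"fn": "move_arm", "kwargs": {"targets": "-1 0 0 0 0 0 0; -1 0 0 0 0 0 0; -1 0 0 0 0 0 0; -1 0 0 0 0 0 0"}}

```text
clock: 41.37
eef_pos: [491.3, 242.7, 95.7]
tool_rot: [-3.141, 0.0, 1.616]
force: [-3.8, -1.1, 8.4]
width: 25.9
gripper_force: 58.3
```

Call:
{"fn": "move_arm", "kwargs": {"targets": "-1 -0.8 0 0 0 0 0; -1 -0.8 0 0 0 0 0; -1 -0.8 0 0 0 0 0; -1 -0.7 0 0 0 0 0; -1 -0.4 0 0 0 0 0"}}

```text
clock: 41.78
eef_pos: [492.8, 208.0, 95.7]
tool_rot: [-3.141, -0.001, 1.616]
force: [-4.7, 1.1, 9.9]
width: 25.9
gripper_force: 59.3
```

Call:
{"fn": "move_arm", "kwargs": {"targets": "-1 0 0 0 0 0 0; -1 0 0 0 0 0 0; -1 0 0 0 0 0 0"}}

```text
clock: 42.03
eef_pos: [492.7, 207.7, 95.7]
tool_rot: [-3.141, 0.0, 1.616]
force: [-3.8, -0.8, 9.0]
width: 26.1
gripper_force: 59.4
```

Call:
{"fn": "move_arm", "kwargs": {"targets": "-1 -0.2 0 0 0 0 0; -1 0 0 0 0 0 0; -1 0 0 0 0 0 0; 1 0.2 0 0 0 0 0; 1 0 0 0 0 0 0"}}

```text
clock: 42.45
eef_pos: [493.9, 208.2, 95.0]
tool_rot: [3.14, -0.001, 1.616]
force: [0.2, -0.7, 0.1]
width: 49.4
gripper_force: 0.0
```

Call:
{"fn": "move_arm", "kwargs": {"targets": "1 0 0 0 0 0 0; 1 0 0 0 0 0 0; 1 0 0 -2 0 0 0; 1 0 0 -4 0 0 0; 1 0 0 -4 0 0 0"}}

```text
clock: 42.87
eef_pos: [492.4, 206.7, 194.2]
tool_rot: [-3.138, 0.001, 1.616]
force: [1.9, 0.3, 0.3]
width: 85.5
gripper_force: 0.0
```

Call:
{"fn": "move_arm", "kwargs": {"targets": "1 0 0 -4 0 0 0; 1 0 0 -2 0 0 0; 1 0 0 0 0 0 0; 1 0 0 0 0 0 0; 1 0 0 0 0 0 0"}}

```text
clock: 43.28
eef_pos: [493.0, 206.8, 253.4]
tool_rot: [-3.14, 0.001, 1.615]
force: [-0.1, -0.1, 0.3]
width: 85.3
gripper_force: 0.0
```

Run:
```python
from h import *
print(read_state()["eef_pos"])
W=cam("wrist","w10");h,s,v=cv2.split(W["hsv"])
for c,b,m in blobs(((h<8)|(h>172))&(s>150)&(v>60),300): print("red",c,b,at(W,c,112).round(1))
T=cam("top");S=cam("scene","s10")
h,s,v=cv2.split(S["hsv"])
for c,b,_ in blobs(((h<8)|(h>172))&(s>150)&(v>60),30):
    if c[1]>200: print("red",c,b,at(S,c,112).round(1))
for c,b,_ in blobs((h>10)&(h<25)&(s>130)&(v>120),30,600):
    if 260<c[0]<320 and 190<c[1]<235: print("brass",c,b,at(S,c,135).round(1))
```

```text
[492.99944387 206.77380738 253.40345269]
red [353.4  28.2] [295, 0, 122, 58, 4976] [541.9 329.2 112. ]
red [274.5 188.9] [258, 175, 34, 29, 877] [491.9 209.4 112. ]
red [345.5 256.4] [340, 250, 12, 14, 103] [495.1 209.1 112. ]
red [374.3 351.4] [339, 315, 71, 68, 1682] [623.4 413.5 112. ]
```

View pics/s10.png

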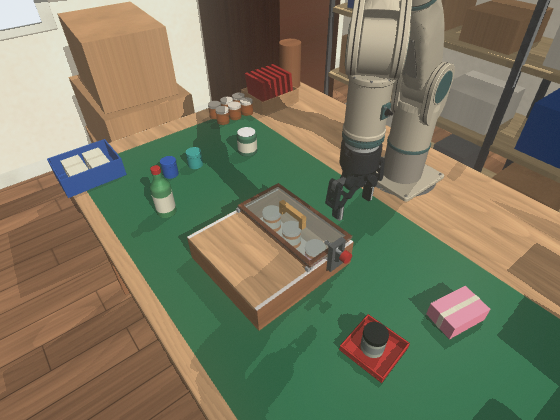

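```bash
python3 -c "
from cell import order
print(order.finish_job())"
```

```text
the job is handed in; nothing more can be done
None
```

I restocked and locked the case, then handed the job in. Three honey jars stand in the trough, the old jar stands in the red tray, the hatch is closed and down, and the knob is home; the final image shows all of this, but no verdict came back.

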